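# Stand up the tipped canister and hold a probe in its lid port

### The job

The square steel canister has tipped over in its tray: stand it upright on the tray floor, in the gap between the two jars, and let go of it, without shifting the jars. Then take the probe thermometer out of its stand and lower its stem straight down through the round port in the canister's lid, never touching the canister with it, until about half of the stem is below the mouth of the port. Finish while holding it there in the gripper: stem centred in the port, still, and touching nothing else.

Things in the scene. Friction and masses are not known exactly. Their poses are not given: they have to be found in the camera images.
- tray: Fixed long low wooden tray, 122 x 420 mm, long side along its y axis, origin at the centre of its underside. Floor 4 mm thick (things in it stand 4 mm above the worktop), rim 6 mm thick and 10 mm high; 110 mm wide inside. It may be turned up to 0.28 rad.
- canister: Loose hollow square steel canister with fixed black lid, 48 x 48 x 120 mm, about 0.22 kg. Origin at the centre of its underside, z axis out through the lid; at the start it lies on a flat side in the tray, z level, along the tray's +y within 0.15 rad. Square up to 108 mm, then the port's round collar, 31 mm across, up to 120 mm. Grip any two flat sides (48 mm).
- port (a point): Centre of the mouth of the round port in the canister's lid, 120 mm along the canister's z from its underside; axes as the canister's. Bore 22 mm in diameter, 22 mm deep, opening into the hollow body, whose floor is 116 mm below the mouth.
- probe: Loose probe thermometer, about 0.09 kg, upright in its stand. Origin at the stem's tip, z up the stem. Steel stem 6 mm in diameter, 95 mm long; grey collar 30 mm across from 95 to 101 mm; white block head from 101 to 163 mm, 34 mm along its x, 24 mm along its y: grip across the 24 mm. Starting yaw within 0.6 rad of zero.
- tip (a point): Tip of the probe's stem (the probe's origin).
- stem_mid (a point): Middle of the probe's stem, 45 mm above its tip on the stem's axis.
- stand: Fixed steel stand of the probe: foot 80 mm across and 10 mm high, on it an upright tube of 25 mm outer and 16 mm inner diameter whose top is 107 mm above the worktop; the probe's collar rests on the tube's top, the stem hangs inside. Origin at the centre of its underside.
- short_jar: Loose wide glass jar with a green lid, 70 mm across, 97 mm high, standing in the tray near its -y end, beyond the canister's foot. Origin at the centre of its underside. Not to be shifted.
- spice_jar: Loose small jar with a red lid, 46 mm across, 97 mm high, standing in the tray near its +y end, beyond the canister's lid. Origin at the centre of its underside. Not to be shifted.
There are look-alikes about, which are no part of the job. Of the things that look like the probe, the larger one is meant. What is shaped like the canister but blue is not meant.

How it is judged (in metres and radians):
On the way:
1. the canister stands upright on the tray floor between the two jars, let go of (angle between canister's own z axis and vertical below 0.06 rad and z of canister in the frame of tray between 0 and 0.008 m and x of canister in the frame of tray between -0.04 and 0.04 m and y of canister in the frame of tray between -0.12 and 0.13 m and contact force between the fingers and canister below 0.1 N), for 0.3 s.
At the end, for the whole second after the job is handed in: Canister upright (0.06 rad) on the tray floor between the jars, not touched by fingers; probe held in the gripper, still, tip 30-65 mm below the port's mouth, tip and mid-stem within 5 mm sideways of the port's centre, not touching the canister (all of step 1 and z of tip in the frame of port between -0.065 and -0.03 m and horizontal distance between each of tip, stem_mid and port below 0.005 m and contact force between the fingers and probe above 1 N and contact force between probe and canister below 0.1 N and linear speed of each of probe, canister below 0.02 m/s); the arm keeps its last pose, push and grip.
It fails at once if the probe touches the canister (more than 0.3 N) (contact force between probe and canister above 0.3 N).
It fails at once if the wide jar is shifted by more than 20 mm or tipped (distance of short_jar from where it was at the start of the episode above 0.02 m or angle between short_jar's own z axis and vertical above 0.25 rad).
It fails at once if the spice jar is shifted by more than 20 mm or tipped (distance of spice_jar from where it was at the start of the episode above 0.02 m or angle between spice_jar's own z axis and vertical above 0.25 rad).
It also fails if it takes over 64 s, if anything falls off the work surface, if the arm or the gripper's body presses on something with over 40 N, if the wrist force passes 120 N, or if a joint passes its speed limit or range.

### The arm

A 6-joint arm with a two-finger parallel gripper is mounted at the origin on a cart in front of the work surface, level with it; the furniture and walls round the work are solid. World frame = base frame: x ahead of the robot, y to its left, z up, the work surface at z = 0. Lengths are in m, angles in degrees, forces in N, time in s.
With the tool pointing down it reaches from about 0.375 to 0.9 m from the base axis. Payload 3.1 kg.
Tool frame: the origin (TCP) lies midway between the tips of the shut fingers; the grasp point (between the pads) lies 19 mm behind it; z points along the fingers, y is the line along which they close (so a half turn about z gives the same grasp; the last joint's range is limited). The gripper opens to 87 mm and grips with 3 to 60 N. Pads are 19 mm wide; open, the fingers measure 117 mm over their backs; the gripper's body (75 mm by 190 mm) begins 51 mm behind the grasp point.
Start: joints at [58.986, 30.224, 82.088, -0, 67.689, -10.227], TCP at [0.222, 0.584, 0.223] pointing down, gripper open.
Joint ranges: [-176.69, 176.69], [-43.24, 126.21], [12.49, 139.97], [-82, 262], [0, 151.66], [-163.58, 163.58]. Speed limits (degrees/s): [159.86, 159.86, 180, 180, 180, 180].

### API

Orientations are given as a 3x3 rotation matrix whose columns are the frame's x, y, z axes.
In Python, from rig import read_state, capture, camera_info, hand_in gives the robot as it stands.
- The arm moves only by the tool drive_tool, never from a script. Its argument "motion" is a list of rows, each a list of 2 entries, a list of its own where there are three numbers: the shift along the tool's x, y, z in mm, then the turn, a rotation vector about the tool's x, y, z in rad. A call has 1 to 5 rows; each row shifts and turns the commanded pose from where the row before left it, along the tool's axes as they then stand; what a row does not reach is not made up. A row lasts 1/10 s, in which the tool goes at most 50 mm and 8.59 degrees, less where a joint would pass 70% of its speed; a pose out of reach is approached as far as the arm can. A call is refused whole if a number of a shift passes 50 or a number of a turn 0.15, either way. A call with a gripper value outside its range is refused whole. "gripper" is the opening, from 0 (shut) to 1 (fully open), set as the call begins (left out, the last holds). The fingers move at their own pace and stop on an object; the grip force is fixed at half the most. Time passes only in rows, so rows that do not move let the fingers close. It gives the time, the measured TCP pose, the force, the opening and the grip force at its end, in the units of the state.
- read_state(): the state, without advancing time (a new reading comes with each control period).
- capture(name): name is "scene" or "top" or "wrist"; returns the picture (420x560x3 uint8, red, green, blue); there is no depth.
- camera_info(name): a dict with "fovy" (degrees; the focal length in pixels is half the picture's height over the tangent of half this angle, whatever the lens; pixels are square), "cx", "cy" (the principal point, pixels), "xyz" and "orientation" of the camera in the world; the wrist camera has in their place "T_tool_cam" (4x4, takes a point from camera to tool coordinates, whose origin is the TCP and whose axes are the flange's). Camera axes: x right, y down, z forward; pixel columns grow to the right and rows downward; lengths in m; the calibration is good to about 2 mm. A picture is of the moment at which its call begins: read the wrist's pose just before it. camera_info takes no time and is no camera call.
- hand_in(): hands the job in; it is judged then, once.
The state is a dict: "time_s": time; "joint_positions": joint angles; "qvel": joint speeds; "tau": joint torques, N m; "position": TCP position; "tcp_rot": TCP orientation; "force": force on the tool from outside, world axes, zero at the start; "moment": the same for the moment, N m; "opening": opening from 0.0 (shut) to 1.0 (fully open); "grasp_force": force on a finger pad.
Only numpy, scipy, OpenCV 4.12 (cv2) and the standard library are available. Lean on these libraries where they do the work, as an engineer would, in place of code of your own. Each camera call takes 0.05 s, during which the arm holds its last target. There are 200 camera calls.

## Working session

There is one attempt and no reset: what is moved stays moved. The work goes in short steps, Python scripts to look and compute and a tool call to move; the robot and the scene stay as the last step left them, time stands still between calls to the robot, and variables do not carry over. Pictures are saved under pics/ and viewed, at most 10 in all, crops included, and the job is handed in when it is done.

Besides the shell and the picture viewer there is one more tool, called as name(argument=value, ...), one argument or row to a line, values as JSON. drive_tool: Moves the arm, as the interface text tells. Its arguments: {"type":"object","properties":{"motion":{"type":"array","items":{"type":"array"}},"gripper":{"type":"number"}},"required":["motion"]}

```bash
mkdir -p pics; ls
python3 - <<'E'
from rig import *
import cv2,numpy as np
s=read_state();print({k:np.round(v,3).tolist() for k,v in s.items()})
for n in("scene","top","wrist"):
    print(n,camera_info(n)); globals()[n]=capture(n); cv2.imwrite(f'pics/{n}0.png',globals()[n][:,:,::-1])
E
```

```text
pics
{'time_s': 0.0, 'joint_positions': [58.986, 30.281, 82.157, -0.0, 67.689, -10.228], 'qvel': [0.055, 0.069, 0.01, 0.106, 0.002, 0.076], 'tau': [-0.0, -44.004, -17.659, 0.063, 0.058, -0.0], 'position': [0.221, 0.584, 0.222], 'tcp_rot': [[-0.935, 0.355, -0.001], [0.355, 0.935, -0.002], [0.0, -0.002, -1.0]], 'force': [-0.196, -0.222, 0.352], 'moment': [0.015, -0.022, 0.014], 'grasp_force': 0.0, 'opening': 0.998}
scene {'fovy': 42.639696910143144, 'cx': 280.2617549407212, 'cy': 208.71806762674336, 'xyz': array([-0.06515328, -0.8954927 ,  0.72089599]), 'orientation': array([[ 0.85660575, -0.29413351,  0.42392461],
       [-0.51583423, -0.46923375,  0.71675291],
       [-0.01190132, -0.83264948, -0.55367247]])}
top {'fovy': 52.330174112313415, 'cx': 279.5085273082059, 'cy': 209.1412522676048, 'xyz': array([ 0.37397604, -0.06173656,  1.02210268]), 'orientation': array([[-0.01114676, -0.99811294,  0.06038475],
       [-0.99991946,  0.01075976, -0.00673033],
       [ 0.00606791, -0.06045491, -0.99815249]])}
wrist {'fovy': 62.571798553474906, 'cx': 279.5298640074991, 'cy': 212.52247968093118, 'T_tool_cam': array([[-2.30386774e-04, -9.53778826e-01, -3.00509398e-01,
         8.36063290e-02],
       [ 9.99999972e-01, -2.35769631e-04, -1.83511252e-05,
         9.53398832e-04],
       [-5.33480752e-05, -3.00509393e-01,  9.53778854e-01,
        -1.63190442e-01],
       [ 0.00000000e+00,  0.00000000e+00,  0.00000000e+00,
         1.00000000e+00]])}
```

View pics/top0.png

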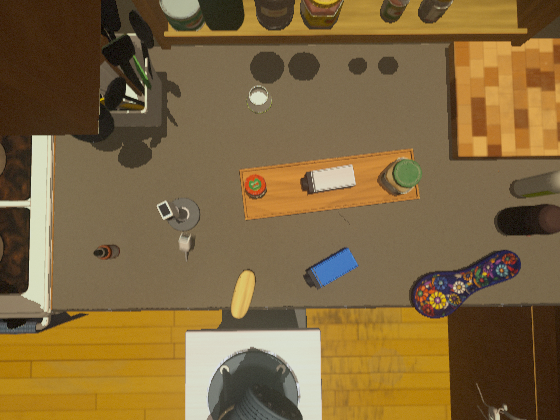

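View pics/scene0.png

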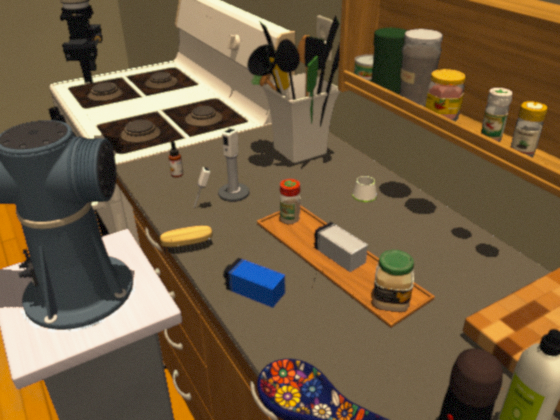

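The top view is laid out with up = +x and left = +y. It shows:
- Canister at (330,180), lid to the left.
- Spice jar at (257,186) and short jar at (405,173).
- Stand foot at (183,213), with the large probe's head at (165,210).
- The small look-alike at (185,240).

The scene view agrees with this.

```bash
cat > h.py <<'E'
from rig import *
import cv2,numpy as np
def cam(n):
    c=camera_info(n); f=210/np.tan(np.radians(c['fovy'])/2)
    if n=='wrist':
        s=read_state(); T=np.eye(4);T[:3,:3]=s['tcp_rot'];T[:3,3]=s['position'];T=T@c['T_tool_cam']; R,p=T[:3,:3],T[:3,3]
    else: R,p=c['orientation'],c['xyz']
    return f,c['cx'],c['cy'],np.array(R),np.array(p)
def ray(C,uv):
    f,cx,cy,R,p=C; d=R@np.array([(uv[0]-cx)/f,(uv[1]-cy)/f,1]); return p,d
def onz(C,uv,z):
    p,d=ray(C,uv); return p+d*(z-p[2])/d[2]
def proj(C,X):
    f,cx,cy,R,p=C; q=R.T@(np.array(X)-p); return np.array([cx+f*q[0]/q[2],cy+f*q[1]/q[2]])
def blobs(m,amin=30):
    n,l,st,ce=cv2.connectedComponentsWithStats(m.astype(np.uint8)); return [(l==i,st[i],ce[i]) for i in range(1,n) if st[i][4]>=amin]
def rect(m):
    c=max(cv2.findContours(m.astype(np.uint8),cv2.RETR_EXTERNAL,cv2.CHAIN_APPROX_NONE)[0],key=cv2.contourArea); return cv2.boxPoints(cv2.minAreaRect(c))
E
python3 - <<'E'
from h import *
im=cv2.imread('pics/top0.png');hsv=cv2.cvtColor(im,cv2.COLOR_BGR2HSV).astype(int);H,S,V=[hsv[...,i] for i in range(3)]
C=cam('top')
def win(m,u0,u1,v0,v1):
    o=np.zeros_like(m);o[v0:v1,u0:u1]=m[v0:v1,u0:u1];return o
def show(n,m,z):
    b=max(blobs(m,5),key=lambda b:b[1][4]); r=rect(b[0]); P=np.array([onz(C,q,z)[:2] for q in r]); 
    print(n,b[1][4],'cen',onz(C,b[2],z).round(4),'px',b[2].round(1),'corners',P.round(3).tolist(),'sides',np.linalg.norm(np.diff(P,axis=0),axis=1)[:2].round(3))
show('tray',win((S>90)&(H<22)&(V>80),235,425,145,225),.010)
show('can',win((S<50)&(V>130),300,362,160,197),.052)
show('canlid',win((V<60),298,320,165,197),.04)
show('red',win((S>120)&((H<8)|(H>172)),240,272,170,205),.101)
show('green',win((S>70)&(H>35)&(H<85),380,430,150,200),.101)
show('head',win((S<50)&(V>150),150,182,195,225),.175)
show('foot',win((S<60)&(V>85)&(V<150),165,205,195,232),.01)
cv2.imwrite('pics/crop.png',np.hstack([cv2.resize(im[185:265,145:225],(400,400),interpolation=2),cv2.resize(im[150:230,290:370],(400,400),interpolation=2)]))
E
```

```text
tray 13061 cen [ 0.4903 -0.1786  0.01  ] px [325.5 185.5] corners [[0.401, 0.037], [0.59, 0.036], [0.586, -0.417], [0.396, -0.411]] sides [0.189 0.453]
can 794 cen [ 0.5029 -0.1927  0.052 ] px [333.6 177.9] corners [[0.518, -0.14], [0.533, -0.236], [0.487, -0.242], [0.472, -0.147]] sides [0.097 0.046]Traceback (most recent call last):
  File "<stdin>", line 11, in <module>
  File "<stdin>", line 7, in show
ValueError: max() iterable argument is empty
```

Run:
```python
from h import *
im=cv2.imread('pics/top0.png');hsv=cv2.cvtColor(im,cv2.COLOR_BGR2HSV).astype(int);H,S,V=[hsv[...,i] for i in range(3)]
C=cam('top')
for n,p in dict(table=(300,120),tray=(280,190),lid=(308,181),head=(163,210),foot=(192,205)).items(): print(n,hsv[p[1],p[0]])
def win(m,u0,u1,v0,v1):
    o=np.zeros_like(m);o[v0:v1,u0:u1]=m[v0:v1,u0:u1];return o
def show(n,m,z):
    bs=blobs(m,5)
    if not bs: print(n,'none');return
    b=max(bs,key=lambda b:b[1][4]); r=rect(b[0]); P=np.array([onz(C,q,z)[:2] for q in r]); 
    print(n,b[1][4],'cen',onz(C,b[2],z).round(4),'px',b[2].round(1),'corners',P.round(3).tolist(),'sides',np.linalg.norm(np.diff(P,axis=0),axis=1)[:2].round(3))
show('tray',win((S>130)&(H<22)&(V>80),235,425,145,225),.010)
show('red',win((S>120)&((H<8)|(H>172)),240,272,170,205),.101)
show('green',win((S>70)&(H>35)&(H<85),380,430,150,200),.101)
show('head',win((S<50)&(V>150),150,182,195,225),.175)
show('foot',win((S<40)&(V>85)&(V<150),165,205,195,232),.01)
cv2.imwrite('pics/crop.png',np.hstack([cv2.resize(im[185:265,145:225],(400,400),interpolation=2),cv2.resize(im[150:230,290:370],(400,400),interpolation=2)]))
```

```text
table [ 19  94 127]
tray [ 16 182 196]
lid [12 71 90]
head [15 50 71]
foot [ 23  52 118]
tray 6874 cen [ 0.4906 -0.1684  0.01  ] px [321.1 185.5] corners [[0.533, 0.028], [0.581, -0.391], [0.457, -0.403], [0.41, 0.014]] sides [0.423 0.124]
red 19 cen [ 0.4665 -0.022   0.101 ] px [258.1 192.4] corners [[0.466, -0.012], [0.474, -0.028], [0.467, -0.032], [0.459, -0.015]] sides [0.018 0.008]
green 591 cen [ 0.506  -0.3464  0.101 ] px [407.2 172.7] corners [[0.534, -0.318], [0.534, -0.377], [0.477, -0.376], [0.477, -0.317]] sides [0.059 0.057]
head 82 cen [0.426  0.1608 0.175 ] px [164.3 210. ] corners [[0.437, 0.178], [0.446, 0.158], [0.416, 0.145], [0.408, 0.164]] sides [0.021 0.032]
foot none
```

View pics/crop.png

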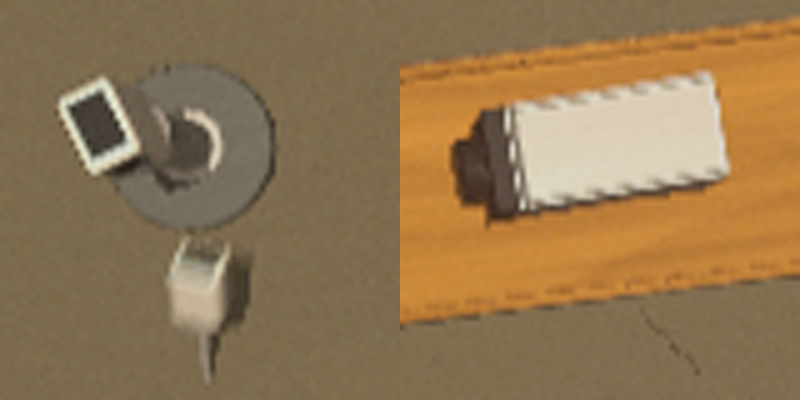

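The sizes match what was given: tray 423x124, canister body 46 wide, head 21x32. In the crop, the canister's lid points to the left (+y), and the probe's head is offset from the foot by parallax, as expected for an upright probe. I'm now moving to hover above the canister.

drive_tool(
  motion=[
    [[-33,-37,-2],[0,0,0]],
    [[-33,-37,-2],[0,0,0]],
    [[-33,-37,-2],[0,0,0]],
    [[-33,-37,-2],[0,0,0]],
    [[-33,-37,-2],[0,0,0]],
  ],
  gripper=0.8,
)

```text
time_s: 0.65
position: [0.3105, 0.351, 0.2325]
tcp_rot: [[-0.935, 0.354, 0.0], [0.354, 0.935, -0.0], [-0.0, -0.0, -1.0]]
force: [0.9, -0.2, 0.7]
opening: 0.809
grasp_force: 0.0
```

drive_tool(
  motion=[
    [[-33,-37,-2],[0,0,0]],
    [[-33,-37,-2],[0,0,0]],
    [[-33,-37,-2],[0,0,0]],
    [[-33,-37,-2],[0,0,0]],
    [[-33,-37,-2],[0,0,0]],
  ],
)

```text
time_s: 1.15
position: [0.3992, 0.1194, 0.2427]
tcp_rot: [[-0.935, 0.355, 0.0], [0.355, 0.935, 0.0], [-0.0, 0.0, -1.0]]
force: [1.3, 0.2, -0.0]
opening: 0.8
grasp_force: 0.0
```

drive_tool(
  motion=[
    [[-33,-37,-2],[0,0,0]],
    [[-33,-37,-2],[0,0,0]],
    [[-33,-37,-2],[0,0,0]],
    [[-33,-37,-2],[0,0,0]],
    [[-33,-37,-2],[0,0,0]],
  ],
)

```text
time_s: 1.65
position: [0.4878, -0.1123, 0.2526]
tcp_rot: [[-0.935, 0.356, -0.0], [0.356, 0.935, 0.0], [0.0, 0.0, -1.0]]
force: [0.4, 0.2, -0.1]
opening: 0.802
grasp_force: 0.0
```

drive_tool(
  motion=[
    [[0,0,0],[0,0,0.14]],
    [[0,0,0],[0,0,0.15]],
    [[0,0,0],[0,0,0.15]],
    [[0,0,0],[0,0,0.15]],
    [[0,0,0],[0,0,0.15]],
  ],
)

```text
time_s: 2.15
position: [0.4873, -0.1103, 0.2523]
tcp_rot: [[-0.445, 0.895, -0.001], [0.895, 0.445, 0.0], [0.001, -0.0, -1.0]]
force: [-0.3, -0.6, -0.1]
opening: 0.801
grasp_force: 0.0
```

drive_tool(
  motion=[
    [[0,0,0],[0,0,0.15]],
    [[0,0,0],[0,0,0.15]],
    [[0,0,0],[0,0,0]],
    [[0,0,0],[0,0,0]],
  ],
)

```text
time_s: 2.55
position: [0.4874, -0.1102, 0.2524]
tcp_rot: [[-0.17, 0.985, -0.0], [0.985, 0.17, 0.0], [0.0, -0.0, -1.0]]
force: [0.6, -0.3, -0.4]
opening: 0.801
grasp_force: 0.0
```

Run:
```python
from h import *
C=cam('wrist'); im=capture('wrist')[:,:,::-1].copy(); cv2.imwrite('pics/w1.png',im)
hsv=cv2.cvtColor(im,cv2.COLOR_BGR2HSV).astype(int);H,S,V=[hsv[...,i] for i in range(3)]
for b in blobs((S<60)&(V>120),500):
    r=rect(b[0]);P=np.array([onz(C,q,.052)[:2] for q in r]);print(b[1],P.round(4).tolist(),np.linalg.norm(np.diff(P,axis=0),axis=1)[:2].round(3))
```

```text
[473 112  43  44 649] [[0.6654, -0.0268], [0.6874, 0.0099], [0.7241, -0.0106], [0.7026, -0.0487]] [0.043 0.042]
[ 261  217   43   75 2897] [[0.4731, -0.1488], [0.5189, -0.1408], [0.5366, -0.2317], [0.4874, -0.2402]] [0.047 0.093]
```

View pics/w1.png

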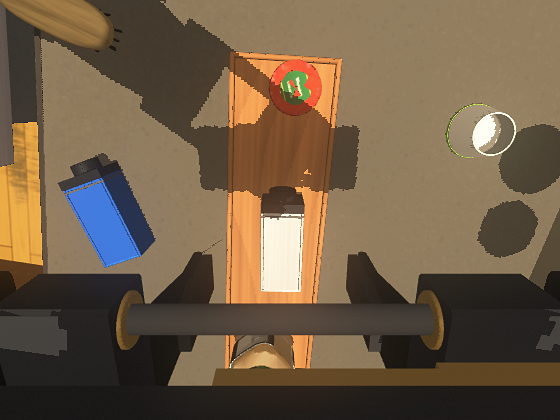

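The wrist view shows:
- The canister body at (281,250), aligned with the gripper, lid at (283,200).
- The red-lidded spice jar at (296,87).
- The short jar's lid at (262,352).
- The blue decoy at left, which I ignore.

Next I tilt by -27° and approach.

drive_tool(
  motion=[
    [[0,0,0],[0,-0.118,0]],
    [[0,0,0],[0,-0.118,0]],
    [[0,0,0],[0,-0.118,0]],
    [[0,0,0],[0,-0.118,0]],
    [[27,1,0],[0,0,0]],
  ],
  gripper=0.7,
)

```text
time_s: 3.1
position: [0.4847, -0.0856, 0.2405]
tcp_rot: [[-0.152, 0.985, 0.078], [0.876, 0.171, -0.451], [-0.457, 0.0, -0.889]]
force: [0.1, -0.5, 0.3]
opening: 0.704
grasp_force: 0.0
```

drive_tool(
  motion=[
    [[28,1,0],[0,0,0]],
    [[0,0,40],[0,0,0]],
    [[0,0,40],[0,0,0]],
    [[0,0,30],[0,0,0]],
    [[0,0,10],[0,0,0]],
  ],
)

```text
time_s: 3.6
position: [0.4893, -0.116, 0.1182]
tcp_rot: [[-0.152, 0.986, 0.072], [0.878, 0.168, -0.448], [-0.453, -0.005, -0.891]]
force: [-0.8, 0.7, 1.2]
opening: 0.701
grasp_force: 0.0
```

Run:
```python
from h import *
s=read_state();print(s['position'],s['joint_positions'],np.round(s['tcp_rot'],3).tolist())
C=cam('wrist'); im=capture('wrist')[:,:,::-1].copy(); cv2.imwrite('pics/w2.png',im)
```

```text
[ 0.48934087 -0.11601815  0.11824128] [-11.18763628  32.02497168 111.25506622 -46.25066264  36.05496717
  17.04401432] [[-0.152, 0.986, 0.072], [0.878, 0.168, -0.448], [-0.453, -0.005, -0.891]]
```

View pics/w2.png

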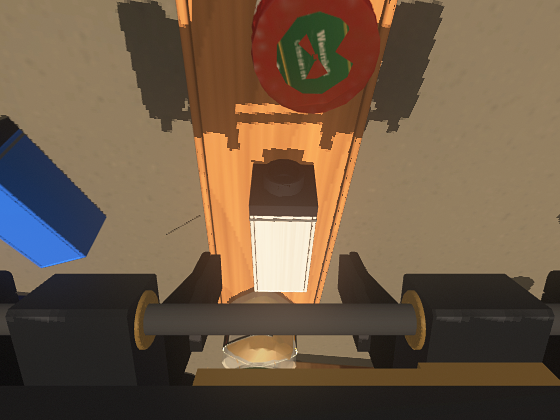

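The canister (282,250) is centred between the fingers at 210 and 348. The spice jar's lid at (315,47) is clear. Descending 114 mm and gripping.

drive_tool(
  motion=[
    [[0,1,30],[0,0,0]],
    [[0,0,30],[0,0,0]],
    [[0,0,30],[0,0,0]],
    [[0,0,15],[0,0,0]],
    [[0,0,9],[0,0,0]],
  ],
)

```text
time_s: 4.15
position: [0.501, -0.167, 0.0192]
tcp_rot: [[-0.149, 0.986, 0.077], [0.878, 0.168, -0.449], [-0.456, 0.0, -0.89]]
force: [-0.7, 0.1, 0.1]
opening: 0.7
grasp_force: 0.0
```

drive_tool(
  motion=[
    [[0,0,0],[0,0,0]],
    [[0,0,0],[0,0,0]],
    [[0,0,0],[0,0,0]],
    [[0,0,0],[0,0,0]],
    [[0,0,0],[0,0,0]],
  ],
  gripper=0.3,
)

```text
time_s: 4.65
position: [0.5007, -0.1661, 0.0202]
tcp_rot: [[-0.149, 0.986, 0.078], [0.878, 0.168, -0.449], [-0.456, 0.001, -0.89]]
force: [-0.4, 1.9, 6.8]
opening: 0.547
grasp_force: 29.8
```

drive_tool(
  motion=[
    [[-14,0,-27],[0,0,0]],
    [[-14,0,-27],[0,0,0]],
    [[-14,0,-27],[0,0,0]],
    [[-14,0,-27],[0,0,0]],
    [[0,0,0],[0,0.12,0]],
  ],
)

```text
time_s: 5.15
position: [0.4998, -0.1651, 0.1429]
tcp_rot: [[-0.158, 0.985, 0.061], [0.918, 0.17, -0.359], [-0.364, -0.001, -0.931]]
force: [0.5, -0.3, -3.0]
opening: 0.547
grasp_force: 29.8
```

drive_tool(
  motion=[
    [[0,0,0],[0,0.12,0]],
    [[0,0,0],[0,0.12,0]],
    [[0,0,0],[0,0.12,0]],
    [[0,0,0],[0,0.12,0]],
    [[0,0,0],[0,0.12,0]],
  ],
)

```text
time_s: 5.65
position: [0.499, -0.1675, 0.1409]
tcp_rot: [[-0.161, 0.986, -0.039], [0.963, 0.165, 0.212], [0.216, -0.003, -0.976]]
force: [0.3, -0.9, -2.4]
opening: 0.551
grasp_force: 29.8
```

drive_tool(
  motion=[
    [[0,0,0],[0,0.12,0]],
    [[0,0,0],[0,0.12,0]],
    [[0,0,0],[0,0.12,0]],
    [[0,0,0],[0,0.12,0]],
    [[0,0,0],[0,0,0]],
  ],
)

```text
time_s: 6.15
position: [0.4988, -0.1701, 0.1375]
tcp_rot: [[-0.12, 0.987, -0.108], [0.76, 0.162, 0.63], [0.639, -0.007, -0.769]]
force: [-0.9, -0.4, -2.3]
opening: 0.551
grasp_force: 29.8
```

Run:
```python
from h import *
s=read_state();print(s['position'],s['joint_positions'],np.round(s['tcp_rot'],3).tolist())
```

```text
[ 0.49883099 -0.17013954  0.13750352] [-44.20548674  42.75490503  85.84242931  22.14996094  85.65736183
 -61.94719472] [[-0.12, 0.987, -0.108], [0.76, 0.162, 0.63], [0.639, -0.007, -0.769]]
```

drive_tool(
  motion=[
    [[0,0,0],[0,0.1,0]],
    [[0,0,0],[0,0.1,0]],
    [[0,0,0],[0,0.1,0]],
    [[0,0,0],[0,0.105,0]],
    [[0,0,0],[0,0,0]],
  ],
)

```text
time_s: 6.65
position: [0.4984, -0.1675, 0.1377]
tcp_rot: [[-0.068, 0.986, -0.15], [0.45, 0.164, 0.878], [0.89, -0.008, -0.455]]
force: [-0.0, 0.1, -2.9]
opening: 0.551
grasp_force: 29.8
```

Run:
```python
from h import *
s=read_state();print(s['position'],s['joint_positions'],np.round(s['tcp_rot'],3).tolist())
im=capture('scene')[:,:,::-1].copy(); cv2.imwrite('pics/s3.png',cv2.resize(im[120:360,180:460],(700,600)))
```

```text
[ 0.49842008 -0.16750853  0.13767845] [-47.83601196  53.55946599  78.37829394  29.61799527 104.7316205
 -65.08631131] [[-0.068, 0.986, -0.15], [0.45, 0.164, 0.878], [0.89, -0.008, -0.455]]
```

View pics/s3.png

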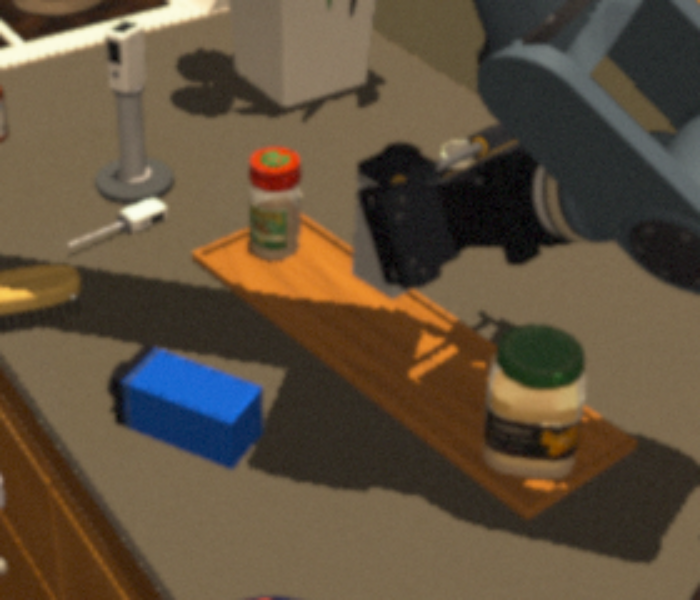

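The canister is upright in the gripper, hidden behind the black gripper in this view. Both jars are standing and clear. I shift toward the spice side and lower it.

drive_tool(
  motion=[
    [[17,-5,34],[0,0,0]],
    [[-16,0,8],[0,0,0]],
    [[-16,0,8],[0,0,0]],
    [[-14,0,7],[0,0,0]],
    [[0,0,0],[0,0,0]],
  ],
)

```text
time_s: 7.2
position: [0.4874, -0.1315, 0.0865]
tcp_rot: [[-0.069, 0.986, -0.15], [0.45, 0.165, 0.878], [0.89, -0.007, -0.455]]
force: [-0.3, 0.8, -0.8]
opening: 0.554
grasp_force: 29.8
```

drive_tool(
  motion=[
    [[-3,0,1.5],[0,0,0]],
    [[-2,0,1],[0,0,0]],
    [[0,0,0],[0,0,0]],
  ],
)

```text
time_s: 7.5
position: [0.4878, -0.1319, 0.0829]
tcp_rot: [[-0.071, 0.986, -0.148], [0.45, 0.164, 0.878], [0.89, -0.005, -0.456]]
force: [0.4, 0.1, -2.1]
opening: 0.55
grasp_force: 29.8
```

drive_tool(
  motion=[
    [[-2,0,1],[0,0,0]],
    [[-2,0,1],[0,0,0]],
    [[0,0,0],[0,0,0]],
  ],
)

```text
time_s: 7.8
position: [0.4875, -0.1316, 0.0783]
tcp_rot: [[-0.07, 0.986, -0.149], [0.45, 0.165, 0.878], [0.89, -0.005, -0.455]]
force: [0.3, -0.6, -2.1]
opening: 0.553
grasp_force: 29.8
```

drive_tool(
  motion=[
    [[-1.5,0,0.8],[0,0,0]],
    [[0,0,0],[0,0,0]],
  ],
)

```text
time_s: 8.0
position: [0.4876, -0.1315, 0.077]
tcp_rot: [[-0.071, 0.986, -0.149], [0.449, 0.165, 0.878], [0.891, -0.005, -0.455]]
force: [-0.3, 0.1, -0.8]
opening: 0.549
grasp_force: 29.8
```

drive_tool(
  motion=[
    [[-1,0,0.5],[0,0,0]],
    [[0,0,0],[0,0,0]],
  ],
)

```text
time_s: 8.2
position: [0.4876, -0.1314, 0.0769]
tcp_rot: [[-0.071, 0.986, -0.149], [0.448, 0.165, 0.879], [0.891, -0.004, -0.453]]
force: [-1.0, -1.2, 5.5]
opening: 0.551
grasp_force: 29.8
```

drive_tool(
  motion=[
    [[-1,0,0.5],[0,0,0]],
    [[0,0,0],[0,0,0]],
  ],
)

```text
time_s: 8.4
position: [0.4875, -0.1314, 0.0769]
tcp_rot: [[-0.071, 0.986, -0.149], [0.446, 0.165, 0.88], [0.892, -0.004, -0.452]]
force: [-0.9, -2.2, 8.3]
opening: 0.547
grasp_force: 29.8
```

Contact with the floor is felt (+8 N). Opening, then lifting straight away.

drive_tool(
  motion=[
    [[0,0,0],[0,0,0]],
    [[0,0,0],[0,0,0]],
    [[0,0,0],[0,0,0]],
    [[0,0,-5],[0,0,0]],
    [[4,0,-10],[0,0,0]],
  ],
  gripper=0.75,
)

```text
time_s: 8.9
position: [0.4893, -0.1427, 0.0846]
tcp_rot: [[-0.069, 0.986, -0.15], [0.449, 0.165, 0.878], [0.891, -0.006, -0.454]]
force: [0.5, 1.3, -0.4]
opening: 0.746
grasp_force: 0.0
```

drive_tool(
  motion=[
    [[20,0,-30],[0,0,0]],
    [[25,0,-30],[0,0,0]],
    [[30,0,-20],[0,0,0]],
    [[40,0,-20],[0,0,0]],
    [[0,0,0],[0,0,0]],
  ],
)

```text
time_s: 9.4
position: [0.4979, -0.1811, 0.2382]
tcp_rot: [[-0.078, 0.986, -0.145], [0.456, 0.164, 0.875], [0.887, 0.002, -0.462]]
force: [0.2, 0.2, -0.5]
opening: 0.751
grasp_force: 0.0
```

Run:
```python
from h import *
s=read_state();print(s['position'],s['joint_positions'],np.round(s['tcp_rot'],3).tolist())
im=capture('scene')[:,:,::-1].copy(); cv2.imwrite('pics/s4f.png',im); t=capture('top')[:,:,::-1].copy(); cv2.imwrite('pics/t4f.png',t)
cv2.imwrite('pics/s4.png',np.hstack([cv2.resize(im[150:330,230:430],(400,360)),cv2.resize(t[110:245,220:370],(400,360))]))
```

```text
[ 0.49789839 -0.18106637  0.23824038] [-48.66639308  45.91239043  75.97967838  30.69474013 113.23897655
 -60.89300012] [[-0.078, 0.986, -0.145], [0.456, 0.164, 0.875], [0.887, 0.002, -0.462]]
```

View pics/s4.png

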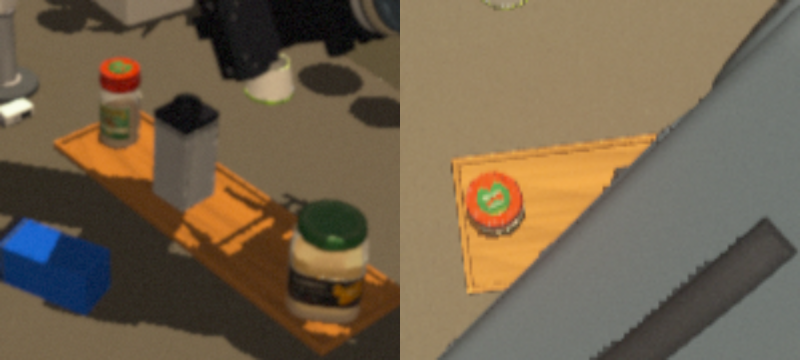

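The canister stands upright between the jars, alone, and both jars are unmoved. I turn the tool back to pointing down and measure the port from above.

drive_tool(
  motion=[
    [[10,0,-5],[0,-0.14,0]],
    [[0,0,0],[0,-0.14,0]],
    [[0,0,0],[0,-0.14,0]],
    [[0,0,0],[0,-0.14,0]],
    [[0,0,0],[0,-0.14,0]],
  ],
)

```text
time_s: 10.0
position: [0.4961, -0.1794, 0.2433]
tcp_rot: [[-0.149, 0.986, -0.068], [0.911, 0.164, 0.377], [0.383, -0.006, -0.924]]
force: [0.7, -0.1, -0.1]
opening: 0.748
grasp_force: 0.0
```

drive_tool(
  motion=[
    [[0,0,0],[0,-0.14,0]],
    [[0,0,0],[0,-0.14,0]],
    [[0,0,0],[0,-0.11,0]],
    [[0,0,0],[0,0,0]],
    [[0,0,0],[0,0,0]],
  ],
)

```text
time_s: 10.5
position: [0.4961, -0.1784, 0.2433]
tcp_rot: [[-0.166, 0.986, -0.008], [0.986, 0.166, 0.01], [0.011, -0.006, -1.0]]
force: [0.4, -0.1, -0.3]
opening: 0.748
grasp_force: 0.0
```

Run:
```python
from h import *
s=read_state();print(s['position'],s['joint_positions'],np.round(s['tcp_rot'],3).tolist())
C=cam('wrist');im=capture('wrist')[:,:,::-1].copy(); cv2.imwrite('pics/w5.png',im)
p=proj(C,(.489,-.138,.124));print(p)
u,v=np.clip(p.astype(int),70,[490,350]);cv2.imwrite('pics/w5c.png',cv2.resize(im[v-70:v+70,u-70:u+70],(560,560),interpolation=2)); print(u-70,v-70)
```

```text
[ 0.4961073  -0.1783782   0.24328598] [-32.06300717  21.47550261  94.22004961   0.24632527  64.98658381
 -41.70912263] [[-0.166, 0.986, -0.008], [0.986, 0.166, 0.01], [0.011, -0.006, -1.0]]
[280.11021188 160.51867348]
210 90
```

View pics/w5c.png

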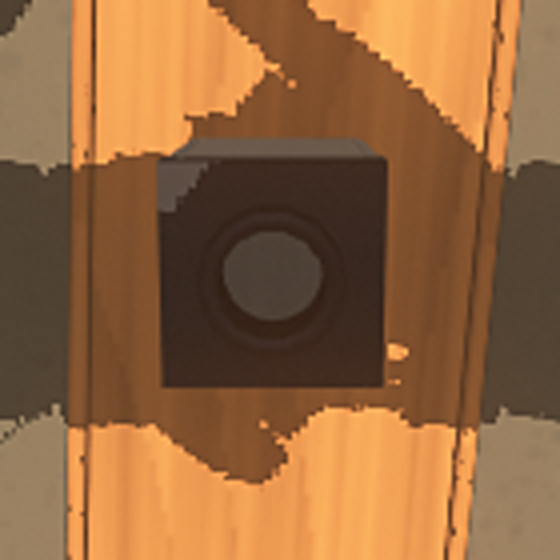

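The port shows at about (278,159) in the full image, with the lid square spanning crop (160..386, 157..386). I compute the position from both the lid square and the collar.

Run:
```python
from h import *
C=cam('wrist'); f=lambda u,v:(210+u/4,90+v/4)
c=[onz(C,f(u,v),.112) for u,v in((159,157),(386,157),(385,386),(163,386))]
print('lid centre',np.mean(c,0).round(4),'sides',[np.linalg.norm(c[i]-c[i-1]).round(4) for i in range(4)], 'dir',np.round((c[0]-c[3])/.048,3))
print('collar',onz(C,f(272,278),.124).round(4),'bore bright',onz(C,f(272,276),.124).round(4))
im=cv2.imread('pics/w5.png');g=im.sum(2).astype(int)
m=np.zeros(g.shape,bool);m[135:185,255:300]=g[135:185,255:300]>170
b=max(blobs(m,50),key=lambda b:b[1][4]);print(b[1],b[2])
# spice/short jar vs before in top
```

```text
lid centre [ 0.4879 -0.1393  0.112 ] sides [np.float64(0.0487), np.float64(0.0472), np.float64(0.0487), np.float64(0.0485)] dir [-0.16   1.002  0.   ]
collar [ 0.4876 -0.1384  0.124 ] bore bright [ 0.4875 -0.138   0.124 ]
[266 148  24  22 414] [277.57971014 158.34057971]
```

The port is at (0.488,-0.139) and all the estimates agree. Now to the probe.

drive_tool(
  motion=[
    [[42,-8,-4],[0,0,0]],
    [[42,-8,-4],[0,0,0]],
    [[42,-8,-4],[0,0,0]],
    [[42,-8,-4],[0,0,0]],
    [[42,-8,-4],[0,0,0]],
  ],
  gripper=0.6,
)

```text
time_s: 11.05
position: [0.4226, 0.0216, 0.2656]
tcp_rot: [[-0.161, 0.987, -0.008], [0.987, 0.161, 0.009], [0.01, -0.006, -1.0]]
force: [-0.1, 0.6, 0.4]
opening: 0.602
grasp_force: 0.0
```

drive_tool(
  motion=[
    [[42,-8,-4],[0,0,0]],
    [[42,-8,-4],[0,0,0]],
    [[42,-8,-4],[0,0,0]],
    [[0,0,0],[0,0,0.148]],
    [[0,0,0],[0,0,0.148]],
  ],
)

```text
time_s: 11.55
position: [0.3786, 0.1424, 0.2789]
tcp_rot: [[0.135, 0.991, -0.008], [0.991, -0.135, 0.008], [0.007, -0.009, -1.0]]
force: [0.3, 0.2, 0.5]
opening: 0.601
grasp_force: 0.0
```

drive_tool(
  motion=[
    [[0,0,0],[0,0,0.148]],
    [[0,0,0],[0,0,0.148]],
    [[0,0,0],[0,0,0.148]],
    [[0,0,0],[0,0,0.148]],
    [[0,0,0],[0,0,0.148]],
  ],
)

```text
time_s: 12.05
position: [0.3794, 0.1409, 0.2786]
tcp_rot: [[0.77, 0.638, -0.008], [0.638, -0.77, 0.008], [-0.001, -0.011, -1.0]]
force: [-0.1, -1.0, -0.4]
opening: 0.601
grasp_force: 0.0
```

drive_tool(
  motion=[
    [[0,0,0],[0,0,0.148]],
    [[0,0,0],[0,0,0.148]],
    [[0,0,0],[0,0,0]],
    [[0,0,0],[0,0,0]],
  ],
)

```text
time_s: 12.45
position: [0.3789, 0.1411, 0.2787]
tcp_rot: [[0.919, 0.395, -0.007], [0.395, -0.919, 0.008], [-0.004, -0.01, -1.0]]
force: [0.9, 0.3, 0.3]
opening: 0.6
grasp_force: 0.0
```

Run:
```python
from h import *
s=read_state();print(s['position'],s['joint_positions'],np.round(s['tcp_rot'],3).tolist())
C=cam('wrist');im=capture('wrist')[:,:,::-1].copy(); cv2.imwrite('pics/w6.png',im)
print(proj(C,(.426,.161,.175)))
hsv=cv2.cvtColor(im,cv2.COLOR_BGR2HSV).astype(int);H,S,V=[hsv[...,i] for i in range(3)]
for b in blobs((S<60)&(V>120),150):
    r=rect(b[0]);P=np.array([onz(C,q,.175)[:2] for q in r]);print(b[1],P.mean(0).round(4),P.round(4).tolist(),np.linalg.norm(np.diff(P,axis=0),axis=1)[:2].round(3))
```

```text
[0.37888531 0.14113077 0.27873396] [  4.13026485   8.39442777 107.12545034   0.51281797  64.87514232
  70.67205174] [[0.919, 0.395, -0.007], [0.395, -0.919, 0.008], [-0.004, -0.01, -1.0]]
[282.77703614 147.21286816]
[   0    0   27  144 1903] [0.3958 0.3608] [[0.441, 0.3775], [0.448, 0.3611], [0.3511, 0.3431], [0.3431, 0.3616]] [0.018 0.099]
[ 249   96   64   71 2044] [0.4372 0.1685] [[0.4181, 0.1971], [0.465, 0.1858], [0.4572, 0.141], [0.4085, 0.1503]] [0.048 0.046]
[366 315  33  15 238] [0.3234 0.0181] [[0.3173, 0.0336], [0.3298, 0.0355], [0.3296, 0.0028], [0.3169, 0.0005]] [0.013 0.033]
[ 198  335  165   34 4143] [0.252  0.0888] [[0.2389, 0.1647], [0.2991, 0.0275], [0.2662, 0.0105], [0.2037, 0.1525]] [0.15  0.037]
```

View pics/w6.png

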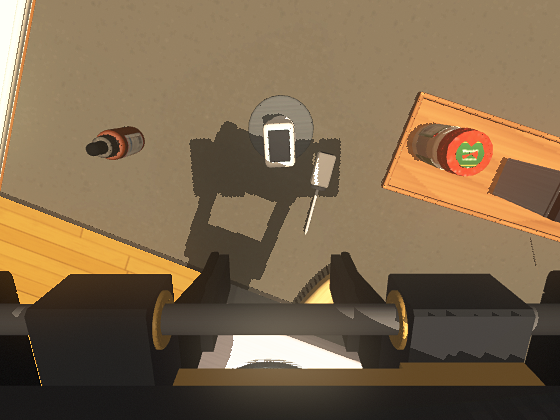

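The probe's head is at (280,145), turned slightly, above the foot. The look-alike lies at (320,180). I isolate the bright head rim.

Run:
```python
from h import *
C=cam('wrist');im=cv2.imread('pics/w6.png')
m=np.zeros(im.shape[:2],bool);m[105:180,250:305]=im.min(2)[105:180,250:305]>175
b=max(blobs(m,30),key=lambda b:b[1][4]);r=rect(b[0]);P=np.array([onz(C,q,.175)[:2] for q in r]);e=np.diff(P,axis=0)
print(b[1],r.round(1).tolist(),P.mean(0).round(4),np.linalg.norm(e,axis=1)[:2].round(3),np.degrees(np.arctan2(e[:,1],e[:,0])).round(1))
```

```text
[264 121  31  46 471] [[263.29998779296875, 121.9000015258789], [292.79998779296875, 120.9000015258789], [294.29998779296875, 165.6999969482422], [264.79998779296875, 166.6999969482422]] [0.4267 0.1648] [0.022 0.034] [ -64.9 -154.1  115.2]
```

drive_tool(
  motion=[
    [[0,0,0],[-0.01,0.003,-0.035]],
    [[27,0,0],[0,0,0]],
    [[26,0,0],[0,0,0]],
    [[0,0,30],[0,0,0]],
    [[0,0,0],[0,0,0]],
  ],
)

```text
time_s: 13.0
position: [0.4239, 0.1641, 0.2465]
tcp_rot: [[0.904, 0.427, -0.007], [0.427, -0.904, -0.002], [-0.007, -0.001, -1.0]]
force: [-0.9, -0.7, -0.0]
opening: 0.601
grasp_force: 0.0
```

drive_tool(
  motion=[
    [[2.5,1,28],[0,0.007,0]],
    [[0,0,30],[0,0,0]],
    [[0,0,30],[0,0,0]],
    [[0,0,20],[0,0,0]],
    [[0,0,10],[0,0,0]],
  ],
)

```text
time_s: 13.5
position: [0.4282, 0.1644, 0.1302]
tcp_rot: [[0.905, 0.426, 0.004], [0.426, -0.905, 0.002], [0.004, -0.0, -1.0]]
force: [0.0, 0.6, 0.6]
opening: 0.602
grasp_force: 0.0
```

drive_tool(
  motion=[
    [[0,0,0],[0,0,0]],
    [[0,0,0],[0,0,0]],
    [[0,0,0],[0,0,0]],
    [[0,0,0],[0,0,0]],
    [[0,0,0],[0,0,0]],
  ],
  gripper=0.0,
)

```text
time_s: 14.0
position: [0.43, 0.1647, 0.132]
tcp_rot: [[0.905, 0.425, 0.009], [0.425, -0.905, 0.003], [0.009, 0.001, -1.0]]
force: [-0.9, 0.8, 4.7]
opening: 0.273
grasp_force: 30.0
```

drive_tool(
  motion=[
    [[0,0,0],[0,0,0]],
    [[0,0,0],[0,0,0]],
    [[0,0,0],[0,0,0]],
  ],
)

```text
time_s: 14.3
position: [0.43, 0.1647, 0.1319]
tcp_rot: [[0.905, 0.425, 0.009], [0.425, -0.905, 0.003], [0.009, 0.001, -1.0]]
force: [-0.6, 0.5, 6.3]
opening: 0.275
grasp_force: 30.0
```

drive_tool(
  motion=[
    [[0,0,-15],[0,0,0]],
    [[0.3,0,-30],[0,0,0]],
    [[0.3,0,-30],[0,0,0]],
    [[0.3,0,-30],[0,0,0]],
    [[0,0,-20],[0,0,0]],
  ],
)

```text
time_s: 14.8
position: [0.4298, 0.1648, 0.258]
tcp_rot: [[0.905, 0.425, 0.009], [0.425, -0.905, 0.003], [0.01, 0.002, -1.0]]
force: [1.0, 0.0, -0.0]
opening: 0.272
grasp_force: 30.0
```

drive_tool(
  motion=[
    [[0,0,-25],[0,0,0]],
    [[0,0,-20],[0,0,0]],
    [[0,0,0],[0,0,0]],
    [[0,0,0],[0,0,0]],
  ],
)

```text
time_s: 15.2
position: [0.4285, 0.1646, 0.3006]
tcp_rot: [[0.905, 0.425, 0.007], [0.425, -0.905, 0.002], [0.007, 0.001, -1.0]]
force: [-0.3, 0.6, -1.0]
opening: 0.275
grasp_force: 30.0
```

Run:
```python
from h import *
s=read_state();print(s['position'],s['joint_positions'],np.round(s['tcp_rot'],4).tolist())
im=capture('scene')[:,:,::-1].copy(); cv2.imwrite('pics/s7.png',im)
C=cam('scene'); R=np.array(s['tcp_rot']);g=s['position']
tip=g-np.array([0,0,.120]);print('tip exp',proj(C,tip),'collar',proj(C,tip+[0,0,.095]))
t=capture('top')[:,:,::-1].copy(); cv2.imwrite('pics/t7.png',t)
u,v=proj(C,tip+[0,0,.05]).astype(int)
cv2.imwrite('pics/s7c.png',cv2.resize(im[v-75:v+75,u-100:u+100],(800,600),interpolation=2));print(u-100,v-75)
```

```text
[0.42853738 0.16455372 0.30064308] [6.95509414e+00 1.14369948e+01 9.91289215e+01 9.05126823e-02
 6.90476232e+01 7.17579011e+01] [[0.9051, 0.4252, 0.0065], [0.4252, -0.9051, 0.0023], [0.0069, 0.0007, -1.0]]
tip exp [230.41736981 126.92592555] collar [227.76015745  88.37343642]
129 32
```

View pics/s7c.png

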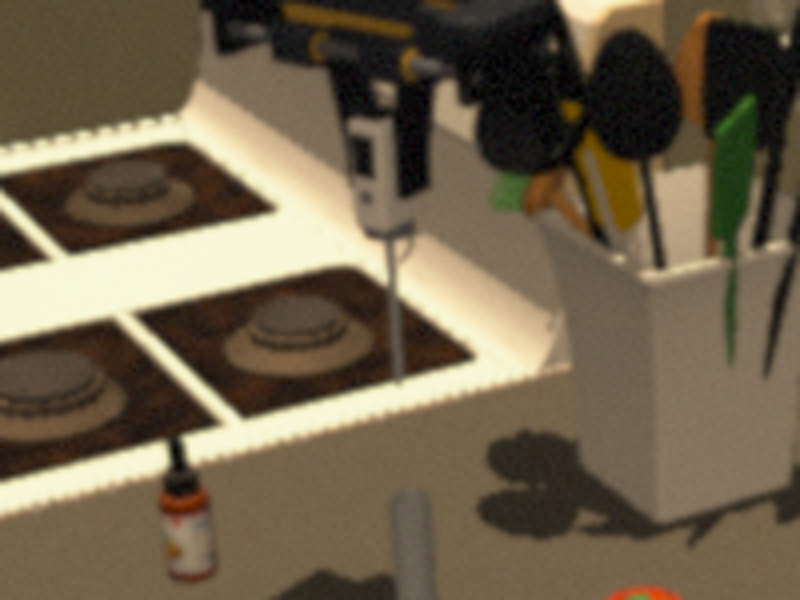

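The crop shows the probe hanging upright in the gripper with its tip at full-image (229,127), within about a pixel of the prediction. The stand is empty. I move toward the port, taking wrist frames on the way to isolate the stem as the part of the image that stays constant.

```bash
cat > snap.py <<'E'
import sys
from h import *
s=read_state();print(np.round(s['position'],4),s['grasp_force'])
np.savez('pics/w_%s.npz'%sys.argv[1],im=capture('wrist'),R=s['tcp_rot'],p=s['position'])
E
python3 snap.py a
```

```text
[0.4279 0.1645 0.2997] 29.959319306071848
```

drive_tool(
  motion=[
    [[-9.4,37.5,0],[0,0,0]],
    [[-9.4,37.5,0],[0,0,0]],
    [[-9.4,37.5,0],[0,0,0]],
    [[0,0,0],[0,0,0]],
  ],
)

```text
time_s: 15.75
position: [0.4523, 0.0471, 0.2999]
tcp_rot: [[0.907, 0.42, 0.006], [0.42, -0.907, 0.001], [0.006, 0.002, -1.0]]
force: [-0.4, 0.4, -0.9]
opening: 0.276
grasp_force: 30.0
```

```bash
python3 snap.py b
```

```text
[0.4523 0.0471 0.2999] 29.95840953430161
```

drive_tool(
  motion=[
    [[-9.4,37.5,0],[0,0,0]],
    [[-9.4,37.5,0],[0,0,0]],
    [[-9.4,37.5,0],[0,0,0]],
    [[0,0,0],[0,0,0]],
  ],
)

```text
time_s: 16.2
position: [0.4749, -0.0659, 0.3002]
tcp_rot: [[0.907, 0.422, 0.007], [0.422, -0.907, 0.001], [0.007, 0.002, -1.0]]
force: [0.6, 1.1, -0.8]
opening: 0.276
grasp_force: 30.0
```

```bash
python3 snap.py c
```

```text
[ 0.4749 -0.0659  0.3002] 29.958366688806564
```

drive_tool(
  motion=[
    [[-9.4,37.5,0],[0,0,0]],
    [[-9.4,37.5,0],[0,0,0]],
    [[0,0,0],[0,0,0]],
    [[0,0,0],[0,0,0]],
  ],
)

```text
time_s: 16.65
position: [0.488, -0.1374, 0.2999]
tcp_rot: [[0.905, 0.425, 0.005], [0.425, -0.905, 0.005], [0.006, -0.002, -1.0]]
force: [-0.5, -0.6, -1.4]
opening: 0.272
grasp_force: 30.0
```

```bash
python3 snap.py d
python3 - <<'E'
from h import *
I=np.stack([np.load(f'pics/w_{k}.npz')['im'] for k in 'abcd']).astype(float)
sd=I.std(0).max(2); m=(sd<9); m[:, :230]=0; m[:,330:]=0; 
for v in range(170,275,5):
    u=np.where(m[v])[0]; print(v,u.tolist() if len(u)<25 else (u.min(),u.max(),len(u)))
s=read_state();print(np.round(s['tcp_rot'],4).tolist())
C=cam('wrist');R,p=np.array(s['tcp_rot']),s['position'];print('tip exp',proj(C,p+R[:,2]*.12),'collar',proj(C,p+R[:,2]*.025), 'port',proj(C,(.488,-.139,.124)))
E
```

```text
[ 0.488  -0.1374  0.2999] 29.959379823412746
170 []
175 []
180 []
185 []
190 []
195 []
200 []
205 [236, 237, 238, 239, 240, 241, 242, 243, 244, 245]
210 [230, 231, 232, 233, 234, 235, 236, 237, 238, 239, 240, 241, 242, 243]
215 [230, 231, 232, 233, 234, 276, 277, 278, 279, 280, 281, 282]
220 [276, 277, 278, 279, 280, 281, 282, 283, 284, 285, 286, 287, 288, 289, 290, 291]
225 (np.int64(276), np.int64(305), 30)
230 (np.int64(260), np.int64(322), 43)
235 (np.int64(256), np.int64(329), 54)
240 (np.int64(252), np.int64(329), 70)
245 (np.int64(258), np.int64(329), 66)
250 (np.int64(257), np.int64(329), 69)
255 (np.int64(238), np.int64(329), 92)
260 (np.int64(237), np.int64(329), 93)
265 (np.int64(236), np.int64(329), 94)
270 (np.int64(234), np.int64(329), 96)
[[0.9046, 0.4262, 0.0048], [0.4262, -0.9046, 0.0046], [0.0063, -0.0021, -1.0]]
tip exp [280.84313796 205.88924902] collar [281.35516386 251.3056882 ] port [283.05481526 191.95705645]
```

Run:
```python
from h import *
I=np.stack([np.load(f'pics/w_{k}.npz')['im'] for k in 'abcd']).astype(float)
sd=I.std(0).max(2)
for v in range(198,232,2): print(v,sd[v,270:290].round(0).astype(int).tolist(), I[3,v,274:286].mean(1).astype(int).tolist())
g=I[3].mean(2); print(g[150:226:4,245:320:4].astype(int))
```

```text
198 [31, 30, 31, 29, 31, 34, 36, 37, 36, 36, 36, 33, 33, 35, 34, 35, 61, 77, 76, 74] [41, 39, 38, 37, 41, 45, 44, 52, 54, 45, 41, 40]
200 [40, 41, 29, 30, 31, 31, 31, 30, 29, 29, 27, 26, 25, 23, 64, 77, 75, 75, 75, 70] [39, 40, 39, 40, 42, 41, 41, 43, 42, 42, 42, 43]
202 [40, 27, 27, 27, 27, 28, 29, 30, 30, 28, 27, 50, 72, 75, 75, 75, 75, 73, 71, 68] [47, 46, 40, 38, 41, 41, 40, 41, 41, 41, 41, 41]
204 [26, 28, 29, 28, 28, 27, 26, 25, 23, 65, 78, 75, 73, 73, 74, 66, 66, 68, 67, 78] [43, 45, 47, 48, 49, 51, 50, 51, 51, 52, 51, 50]
206 [25, 20, 16, 15, 16, 21, 48, 79, 79, 76, 75, 74, 73, 74, 66, 66, 66, 68, 79, 79] [45, 42, 43, 43, 43, 43, 43, 43, 45, 45, 45, 44]
208 [26, 28, 28, 27, 25, 23, 44, 44, 38, 36, 37, 53, 70, 69, 68, 67, 66, 66, 65, 67] [44, 44, 44, 45, 44, 45, 45, 45, 45, 45, 46, 46]
210 [10, 16, 26, 24, 61, 77, 75, 75, 77, 77, 75, 72, 66, 54, 40, 42, 43, 42, 62, 68] [40, 41, 44, 44, 43, 42, 42, 44, 45, 44, 46, 46]
212 [68, 71, 67, 62, 61, 61, 52, 8, 3, 2, 2, 4, 40, 70, 68, 67, 65, 62, 59, 50] [180, 180, 149, 84, 88, 90, 91, 90, 63, 42, 45, 46]
214 [38, 30, 31, 32, 40, 57, 1
[... 1946 characters left out ...]
  66  69  68  68  69  46  48  49  60  88  90
   89]
 [ 88  86  84  40  43  43  42  50  66  66  68  58  46  48  49 159 154 162
   82]
 [ 83  85  86  40  42  42  43  37  37  52  40  42  46  47  46 159 157 157
  157]
 [124  68  79  42  43  42  44  46  38  41  41  48  47  48  54 173 165 162
  161]
 [128  66  78  40  43  42  45  44  43  43  44  46  47  47 176 170 168 172
  174]
 [ 65  68  68  67  66  84  76  37  44  44  46  47  48  47 156 161 168 171
  172]
 [ 68  67  66  66  61 126 128 123  82  86  61  44  48  41 156 157 151 146
  150]
 [ 65  67 103 128 125 128 128 129  84  86 122 172 179 150  83 161 162 159
  159]
 [ 65 132 128 128 128 128 128 126  85  87 130 128 129 110 173 179 156  86
  165]]
```

Run:
```python
from h import *
I=np.stack([np.load(f'pics/w_{k}.npz')['im'] for k in 'abcd']).astype(float)
sd=I.std(0).max(2); M=I.mean(0).mean(2)
for v in range(224,282,2):
    u=np.where(sd[v]<5)[0]; u=u[(u>225)&(u<335)]; runs=[(int(r[0]),int(r[-1])) for r in np.split(u,np.where(np.diff(u)>2)[0]+1) if len(r)>3]
    print(v,I[3,v,[256,262,268,274,279,284,290,296,302]].mean(1).astype(int).tolist(),runs)
```

```text
224 [128, 128, 129, 130, 88, 131, 130, 126, 128] [(276, 302)]
226 [129, 129, 129, 129, 88, 131, 129, 125, 129] [(276, 308)]
228 [128, 129, 128, 130, 90, 131, 130, 130, 130] [(276, 308)]
230 [129, 128, 128, 131, 89, 130, 129, 128, 130] [(276, 307), (313, 321)]
232 [128, 128, 129, 131, 89, 132, 129, 129, 126] [(275, 306), (312, 327)]
234 [128, 130, 129, 131, 90, 112, 129, 130, 127] [(274, 306), (312, 333)]
236 [128, 131, 129, 95, 67, 78, 131, 130, 130] [(274, 305), (311, 334)]
238 [128, 129, 120, 123, 123, 123, 120, 127, 130] [(265, 304), (311, 334)]
240 [129, 115, 120, 119, 120, 121, 120, 118, 130] [(253, 256), (260, 304), (310, 334)]
242 [129, 117, 120, 120, 120, 121, 120, 119, 130] [(260, 303), (309, 334)]
244 [129, 117, 121, 120, 121, 120, 121, 119, 128] [(259, 302), (309, 334)]
246 [123, 118, 119, 121, 120, 121, 120, 120, 128] [(258, 301), (313, 334)]
248 [132, 118, 120, 121, 120, 121, 121, 121, 131] [(258, 302), (307, 334)]
250 [134, 120, 120, 120, 121, 121, 121, 121, 78] [(257, 302), (307, 334)]
252 [56, 119, 120, 120, 121, 121, 121, 121, 97] [(240, 245), (256, 303), (306, 315),
[... 203 characters left out ...]
, 334)]
260 [111, 121, 120, 121, 121, 121, 121, 121, 118] [(237, 334)]
262 [113, 121, 120, 120, 121, 121, 120, 121, 117] [(237, 334)]
264 [116, 121, 121, 122, 121, 122, 121, 121, 117] [(236, 334)]
266 [116, 120, 121, 121, 121, 122, 121, 121, 117] [(236, 334)]
268 [116, 120, 121, 122, 121, 122, 122, 122, 117] [(235, 334)]
270 [117, 121, 121, 121, 121, 121, 121, 122, 117] [(235, 334)]
272 [117, 121, 120, 122, 120, 120, 121, 121, 117] [(234, 334)]
274 [117, 120, 120, 121, 121, 121, 121, 121, 117] [(232, 334)]
276 [117, 121, 122, 122, 121, 122, 121, 121, 117] [(231, 334)]
278 [117, 122, 122, 122, 120, 121, 122, 121, 117] [(229, 334)]
280 [118, 121, 122, 122, 121, 121, 122, 121, 119] [(228, 334)]
```

The stem's tip is in the wrist view near (279,215). It sits about 7.5 mm toward the tool's -x with a tilt of about 0.02 rad; the collar is at about -5 mm, and the scene view is consistent. I correct the tilt and offset, descend to just above the mouth, and compare the tip with the port in a single image.

drive_tool(
  motion=[
    [[0,0,0],[0,0.02,0]],
    [[4.3,2.5,0],[0,0,0]],
    [[0,0,20],[0,0,0]],
    [[0,0,18],[0,0,0]],
    [[0,0,0],[0,0,0]],
  ],
)

```text
time_s: 17.2
position: [0.493, -0.1373, 0.2609]
tcp_rot: [[0.905, 0.426, 0.02], [0.426, -0.905, 0.014], [0.024, -0.004, -1.0]]
force: [-2.0, -0.1, -1.5]
opening: 0.273
grasp_force: 30.0
```

```bash
python3 snap.py e
python3 - <<'E'
from h import *
s=read_state();print(np.round(s['tcp_rot'],4).tolist())
C=cam('wrist');R,p=np.array(s['tcp_rot']),s['position']
g=np.load('pics/w_e.npz')['im'].astype(float).mean(2)
print('port proj',proj(C,(.488,-.139,.124)),'tip@',proj(C,p+R@[-.0075,-.0012,.12]))
print('scale px/mm at mouth',proj(C,(.488,-.139,.124))-proj(C,(.488,-.139,.124)+R[:,0]*.01))
for v in range(160,236,3): print(v,g[v,236:326:3].astype(int).tolist())
E
```

```text
[ 0.493  -0.1373  0.2609] 29.959172524977475
[[0.9045, 0.4259, 0.0228], [0.4257, -0.9048, 0.0124], [0.0259, -0.0015, -0.9997]]
port proj [279.36748018 210.15534801] tip@ [279.43974979 214.27213112]
scale px/mm at mouth [4.25972566e-03 1.05782868e+01]
160 [86, 83, 83, 82, 81, 83, 87, 89, 89, 88, 88, 90, 92, 94, 95, 93, 93, 94, 94, 93, 91, 90, 88, 88, 88, 88, 89, 88, 85, 82]
163 [87, 87, 85, 83, 83, 81, 83, 86, 86, 86, 91, 90, 91, 90, 90, 92, 92, 94, 93, 93, 92, 94, 90, 86, 85, 84, 85, 89, 89, 89]
166 [83, 83, 84, 84, 85, 83, 82, 82, 87, 86, 90, 90, 89, 88, 88, 89, 91, 89, 91, 93, 94, 92, 177, 173, 176, 175, 171, 89, 90, 88]
169 [85, 83, 81, 82, 81, 83, 83, 81, 81, 80, 89, 89, 88, 89, 89, 89, 89, 91, 90, 90, 89, 91, 179, 175, 173, 174, 173, 94, 95, 91]
172 [89, 89, 86, 84, 82, 81, 80, 80, 81, 86, 88, 88, 89, 89, 89, 89, 90, 90, 89, 88, 90, 92, 90, 171, 173, 175, 176, 88, 94, 95]
175 [84, 85, 87, 89, 88, 84, 82, 81, 81, 42, 74, 68, 92, 89, 88, 89, 90, 89, 89, 89, 88, 91, 90, 118, 166, 163, 169, 89, 93, 94]
178 [87, 87, 84, 83, 84, 84, 87, 87, 85, 45, 44, 40, 39, 49, 71, 80, 91, 89, 89, 
[... 1843 characters left out ...]
65, 164]
223 [128, 128, 128, 129, 68, 40, 41, 42, 43, 42, 42, 42, 43, 45, 86, 86, 47, 45, 44, 46, 48, 49, 174, 169, 172, 170, 168, 170, 173, 174]
226 [127, 129, 132, 63, 68, 68, 64, 43, 41, 43, 42, 43, 42, 38, 87, 87, 42, 45, 47, 46, 47, 46, 155, 162, 163, 165, 170, 168, 171, 169]
229 [129, 136, 67, 66, 67, 67, 67, 66, 67, 65, 56, 36, 42, 48, 86, 87, 43, 46, 46, 48, 49, 51, 156, 155, 149, 147, 149, 154, 159, 159]
232 [65, 67, 66, 66, 67, 66, 66, 133, 131, 129, 129, 128, 131, 119, 87, 87, 43, 45, 47, 47, 48, 161, 161, 160, 157, 157, 157, 152, 149, 147]
235 [66, 66, 65, 67, 67, 63, 132, 126, 128, 128, 129, 129, 129, 120, 78, 78, 119, 123, 70, 42, 45, 150, 65, 134, 164, 163, 163, 159, 160, 158]
```

Run:
```python
from h import *
C=cam('wrist');s=read_state();R=np.array(s['tcp_rot']);p=s['position']
I=np.load('pics/w_e.npz')['im'].astype(float).mean(2)
print([ (v,I[v,277:283].mean().round()) for v in range(206,217)])
for v in(218,226,232): print(v,I[v,272:290].astype(int).tolist())
t=onz(C,(279.5,214),p[2]-.12); q=onz(C,(279.9,210),.124)
c=p+R@[-.005,-.0011,.025]
print('tip',t.round(4),'port',q.round(4),'port-tip tool xy mm',(R.T@(q-t))[:2].round(4)*1000,(np.array([[.905,.426],[.426,-.905]])@(q-t)[:2]*1000).round(1),'collar est',c.round(4),'lean (tip-collar)mm',((t-c)*1000).round(1))
```

```text
[(206, np.float64(69.0)), (207, np.float64(68.0)), (208, np.float64(68.0)), (209, np.float64(67.0)), (210, np.float64(66.0)), (211, np.float64(76.0)), (212, np.float64(85.0)), (213, np.float64(87.0)), (214, np.float64(87.0)), (215, np.float64(87.0)), (216, np.float64(87.0))]
218 [36, 39, 37, 37, 70, 86, 87, 87, 88, 86, 86, 58, 40, 41, 42, 42, 41, 45]
226 [42, 43, 43, 38, 86, 86, 87, 88, 89, 87, 85, 88, 42, 44, 47, 45, 46, 45]
232 [131, 131, 133, 119, 83, 85, 87, 88, 89, 87, 86, 87, 43, 43, 46, 45, 45, 46]
tip [ 0.4896 -0.1384  0.1422] port [ 0.4883 -0.1394  0.124 ] port-tip tool xy mm [-2.   0.4] [-1.5  0.3] collar est [ 0.4894 -0.1387  0.2371] lean (tip-collar)mm [  0.1   0.3 -94.9]
```

The stem is now vertical, with collar-to-tip lean under 0.5 mm. The tip is 1.6 mm off the port's centre, along the tool's x. I correct that and lower it.

drive_tool(
  motion=[
    [[-1.6,0.3,0],[0,0,0]],
    [[-0.2,0,7],[0,0,0]],
    [[0,0,0],[0,0,0]],
    [[0,0,0],[0,0,0]],
  ],
)

```text
time_s: 17.65
position: [0.4932, -0.1399, 0.256]
tcp_rot: [[0.905, 0.425, 0.025], [0.425, -0.905, 0.011], [0.027, 0.001, -1.0]]
force: [-0.5, -0.1, -0.8]
opening: 0.271
grasp_force: 30.0
```

```bash
python3 snap.py f
python3 - <<'E'
from h import *
C=cam('wrist');s=read_state();R=np.array(s['tcp_rot']);p=s['position'];print(np.round(R[:,2],4))
I=np.load('pics/w_f.npz')['im'].astype(float).mean(2)
print([ (v,int(I[v,277:283].mean())) for v in range(196,217)])
for v in range(188,224,3): print(v,I[v,256:304:2].astype(int).tolist())
q=proj(C,(.4883,-.1394,.124));print('port',q,'tip should',proj(C,(.4883,-.1394,p[2]-.12)),'tip +x edge',proj(C,np.array([.4883,-.1394,p[2]-.12])+R[:,0]*.003))
E
```

```text
[ 0.4932 -0.1399  0.256 ] 29.959201659075916
[ 0.0255  0.0106 -0.9996]
[(196, 45), (197, 49), (198, 45), (199, 41), (200, 51), (201, 63), (202, 67), (203, 67), (204, 67), (205, 67), (206, 67), (207, 67), (208, 68), (209, 68), (210, 67), (211, 75), (212, 84), (213, 86), (214, 87), (215, 87), (216, 87)]
188 [42, 42, 42, 43, 44, 42, 42, 43, 44, 44, 44, 44, 44, 45, 44, 46, 45, 47, 48, 47, 48, 46, 44, 45]
191 [42, 42, 42, 43, 42, 43, 44, 43, 43, 44, 43, 44, 44, 44, 45, 47, 46, 46, 47, 48, 47, 49, 48, 49]
194 [41, 42, 43, 41, 42, 42, 43, 38, 38, 38, 39, 39, 39, 40, 46, 45, 46, 46, 45, 47, 48, 48, 49, 49]
197 [42, 42, 42, 43, 41, 37, 38, 46, 48, 47, 48, 49, 49, 48, 39, 40, 43, 46, 48, 48, 48, 48, 48, 49]
200 [42, 42, 41, 38, 38, 46, 41, 40, 42, 57, 60, 62, 45, 42, 45, 47, 43, 44, 47, 48, 48, 48, 49, 48]
203 [42, 42, 42, 40, 43, 39, 56, 66, 66, 66, 67, 67, 67, 68, 70, 43, 46, 44, 45, 47, 48, 49, 50, 49]
206 [42, 42, 38, 41, 40, 69, 68, 67, 67, 67, 68, 67, 68, 68, 67, 68, 44, 45, 44, 46, 48, 47, 48, 49]
209 [42, 43, 39, 42, 36, 68, 66, 66, 67, 68, 68, 68, 69, 68, 69, 70, 41, 46, 44, 49, 48, 48, 48, 43]
212 [41, 42, 39, 40, 36, 34, 68, 67, 66, 67, 65, 88, 88, 75, 68, 40, 39, 46, 45, 47, 46, 49, 47, 132]
215 [40, 39, 39, 43, 40, 38, 37, 42, 68, 68, 77, 85, 87, 87, 38, 41, 44, 45, 46, 46, 47, 48, 41, 165]
218 [41, 42, 37, 40, 44, 37, 37, 38, 37, 38, 69, 86, 88, 87, 39, 40, 47, 46, 46, 46, 48, 48, 150, 173]
221 [41, 42, 41, 42, 41, 44, 41, 38, 39, 39, 89, 86, 88, 86, 43, 45, 45, 47, 47, 47, 47, 43, 174, 167]
port [277.67310052 210.55935865] tip should [277.61117137 214.35648058] tip +x edge [277.60446916 211.02700293]
```

In the image the tip (column 279.4) sits about 2.3 mm off the bore (column about 277) along the tool's y. I correct that and recheck.

drive_tool(
  motion=[
    [[0,-2.3,0],[0,0,0]],
    [[0,0,0],[0,0,0]],
    [[0,0,0],[0,0,0]],
    [[0,0,0],[0,0,0]],
    [[0,0,0],[0,0,0]],
  ],
)

```text
time_s: 18.2
position: [0.4922, -0.1378, 0.2559]
tcp_rot: [[0.905, 0.425, 0.025], [0.425, -0.905, 0.011], [0.027, 0.001, -1.0]]
force: [-0.3, -0.6, -1.5]
opening: 0.277
grasp_force: 30.0
```

```bash
python3 snap.py g
python3 - <<'E'
from h import *
C=cam('wrist');s=read_state();R=np.array(s['tcp_rot']);p=s['position'];print(np.round(R[:,2],4),s['qvel'])
I=np.load('pics/w_g.npz')['im'].astype(float).mean(2)
print([ (v,int(I[v,277:283].mean())) for v in range(206,217)])
for v in range(193,224,3): print(v,I[v,256:304:2].astype(int).tolist())
q=proj(C,(.4883,-.1394,.124));print('port',q,'tip +x edge',proj(C,np.array([.4883,-.1394,p[2]-.12])+R[:,0]*.003))
E
```

```text
[ 0.4922 -0.1378  0.2559] 29.959160259459168
[ 0.0251  0.0108 -0.9996] [-0.00919667  0.21791046  0.03369411 -0.02539041 -0.02755587  0.01483819]
[(206, 67), (207, 67), (208, 68), (209, 68), (210, 66), (211, 75), (212, 84), (213, 86), (214, 86), (215, 86), (216, 87)]
193 [47, 42, 42, 42, 42, 44, 42, 43, 43, 41, 37, 38, 38, 40, 43, 45, 45, 45, 46, 47, 47, 47, 48, 49]
196 [40, 43, 42, 41, 42, 42, 41, 37, 38, 42, 48, 49, 46, 47, 44, 39, 40, 46, 47, 47, 48, 46, 49, 48]
199 [41, 42, 41, 42, 42, 37, 41, 48, 45, 41, 39, 40, 39, 41, 44, 48, 47, 40, 43, 48, 45, 47, 48, 49]
202 [41, 41, 42, 42, 35, 43, 43, 39, 68, 67, 67, 67, 67, 68, 69, 46, 42, 48, 44, 44, 46, 47, 48, 49]
205 [42, 41, 42, 42, 41, 41, 43, 67, 67, 67, 66, 67, 67, 66, 67, 69, 69, 44, 45, 44, 47, 47, 49, 48]
208 [42, 41, 42, 37, 43, 39, 68, 66, 66, 68, 66, 68, 69, 68, 67, 67, 69, 45, 45, 46, 48, 49, 48, 49]
211 [40, 40, 42, 39, 42, 38, 34, 67, 66, 66, 66, 76, 83, 66, 68, 69, 73, 40, 45, 47, 48, 47, 48, 48]
214 [40, 41, 42, 38, 42, 40, 38, 35, 68, 67, 77, 86, 88, 84, 69, 54, 40, 41, 44, 46, 48, 46, 48, 47]
217 [40, 42, 41, 41, 41, 42, 37, 36, 38, 36, 69, 87, 89, 87, 38, 42, 41, 46, 46, 46, 47, 48, 48, 41]
220 [41, 41, 41, 41, 40, 40, 45, 38, 39, 38, 89, 87, 88, 85, 39, 41, 47, 46, 45, 46, 47, 48, 46, 145]
223 [43, 40, 40, 42, 41, 41, 40, 45, 47, 45, 84, 87, 89, 86, 47, 48, 44, 45, 46, 46, 47, 48, 40, 175]
port [280.41454937 210.55717037] tip +x edge [280.45664827 210.95574712]
```

Aligned within about 1 mm. Descending in steps.

drive_tool(
  motion=[
    [[-0.2,-0.4,7],[0,0,0]],
    [[-0.2,0,7],[0,0,0]],
    [[0,0,0],[0,0,0]],
    [[0,0,0],[0,0,0]],
  ],
)

```text
time_s: 18.65
position: [0.4917, -0.1373, 0.2413]
tcp_rot: [[0.905, 0.425, 0.024], [0.425, -0.905, 0.011], [0.027, -0.0, -1.0]]
force: [-0.5, -0.5, -0.9]
opening: 0.274
grasp_force: 30.0
```

```bash
cat > chk.py <<'E'
import sys
from h import *
C=cam('wrist');s=read_state();R=np.array(s['tcp_rot']);p=s['position'];print(np.round(p,4),np.round(R[:,2],4),np.round(s['force'],1))
I=capture('wrist').astype(float).mean(2)
print([ (v,int(I[v,277:283].mean())) for v in range(200,217)])
for v in range(190,224,3): print(v,I[v,252:308:2].astype(int).tolist())
print('port',proj(C,(.4883,-.1394,.124)),'mouth +-11 x,y',[proj(C,np.array([.4883,-.1394,.124])+R[:,i]*.011*k).round(1).tolist() for i in(0,1) for k in(-1,1)])
E
python3 chk.py
```

```text
[ 0.4917 -0.1373  0.2413] [ 0.024   0.0114 -0.9996] [-0.5 -0.5 -0.9]
[(200, 49), (201, 46), (202, 42), (203, 38), (204, 66), (205, 67), (206, 66), (207, 66), (208, 67), (209, 66), (210, 66), (211, 75), (212, 84), (213, 86), (214, 86), (215, 86), (216, 86)]
190 [83, 83, 87, 41, 41, 43, 44, 42, 42, 42, 43, 43, 43, 43, 42, 44, 44, 46, 45, 46, 46, 46, 47, 46, 44, 43, 42, 59]
193 [82, 83, 74, 41, 42, 43, 42, 42, 42, 43, 42, 43, 44, 44, 43, 43, 44, 44, 45, 44, 46, 45, 45, 47, 47, 47, 49, 49]
196 [77, 78, 42, 42, 42, 40, 42, 42, 43, 44, 42, 43, 41, 41, 42, 43, 44, 44, 45, 45, 45, 46, 46, 47, 47, 48, 50, 49]
199 [82, 85, 42, 42, 42, 42, 42, 43, 42, 37, 36, 36, 42, 40, 40, 41, 40, 40, 41, 44, 45, 46, 46, 47, 46, 48, 48, 49]
202 [81, 57, 40, 42, 42, 42, 43, 40, 35, 42, 46, 46, 43, 41, 42, 44, 44, 45, 47, 40, 41, 46, 48, 47, 48, 48, 48, 48]
205 [90, 39, 42, 42, 40, 41, 38, 38, 45, 41, 39, 67, 68, 67, 67, 68, 69, 46, 42, 44, 46, 41, 46, 47, 47, 47, 49, 48]
208 [75, 41, 42, 42, 42, 41, 40, 40, 40, 58, 67, 65, 67, 67, 67, 68, 67, 66, 67, 42, 44, 46, 45, 48, 46, 47, 49, 48]
211 [39, 41, 39, 39, 41, 40, 41, 40, 56, 68, 68, 67, 66, 76, 83, 66, 67, 67, 68, 70, 42, 44, 45, 47, 47, 48, 48, 47]
214 [38, 40, 41, 40, 41, 38, 41, 41, 33, 67, 65, 66, 77, 86, 88, 84, 68, 68, 69, 62, 41, 44, 44, 46, 46, 47, 48, 43]
217 [41, 41, 41, 40, 40, 38, 42, 42, 37, 35, 67, 66, 76, 86, 87, 85, 66, 68, 61, 39, 39, 45, 45, 47, 47, 46, 47, 62]
220 [41, 41, 41, 40, 41, 39, 40, 41, 37, 38, 38, 35, 88, 86, 88, 85, 51, 39, 41, 39, 45, 45, 45, 48, 47, 47, 43, 172]
223 [41, 42, 40, 41, 41, 44, 41, 43, 43, 37, 38, 38, 84, 87, 88, 86, 39, 40, 40, 43, 47, 46, 47, 47, 49, 47, 65, 174]
port [281.36075984 214.81715597] mouth +-11 x,y [[281.3, 227.0], [281.4, 202.4], [268.5, 214.8], [294.3, 214.8]]
```

The tip is at the mouth, with stem column 279.4 against bore 279.5 and row 214.4 against about 215, so it is centred. Continuing down.

drive_tool(
  motion=[
    [[-0.2,0,7],[0,0,0]],
    [[-0.2,0,7],[0,0,0]],
    [[-0.2,0,7],[0,0,0]],
    [[0,0,0],[0,0,0]],
  ],
)

```text
time_s: 19.1
position: [0.4911, -0.137, 0.2195]
tcp_rot: [[0.905, 0.425, 0.022], [0.425, -0.905, 0.012], [0.026, -0.002, -1.0]]
force: [-0.2, 0.5, -0.9]
opening: 0.274
grasp_force: 30.0
```

```bash
python3 chk.py
```

```text
[ 0.4911 -0.137   0.2195] [ 0.0224  0.0123 -0.9997] [-0.2  0.5 -0.9]
[(200, 42), (201, 42), (202, 37), (203, 38), (204, 37), (205, 41), (206, 48), (207, 46), (208, 41), (209, 38), (210, 58), (211, 75), (212, 84), (213, 86), (214, 86), (215, 86), (216, 86)]
190 [86, 85, 84, 47, 43, 42, 43, 43, 43, 44, 45, 44, 43, 44, 43, 45, 40, 38, 39, 38, 50, 80, 73, 66, 91, 90, 90, 89]
193 [83, 83, 87, 40, 42, 42, 43, 43, 42, 42, 42, 41, 42, 43, 43, 43, 45, 44, 45, 46, 46, 43, 41, 40, 41, 55, 81, 81]
196 [83, 83, 65, 41, 42, 43, 41, 43, 41, 43, 42, 42, 44, 41, 44, 43, 43, 43, 44, 45, 45, 45, 45, 47, 46, 50, 47, 45]
199 [77, 81, 38, 41, 41, 42, 43, 41, 41, 41, 41, 43, 41, 42, 44, 45, 44, 43, 43, 44, 45, 45, 45, 46, 47, 48, 48, 48]
202 [81, 79, 41, 41, 41, 40, 42, 41, 42, 42, 43, 42, 36, 36, 36, 38, 37, 40, 45, 45, 44, 46, 45, 45, 47, 47, 48, 48]
205 [82, 45, 40, 40, 42, 41, 40, 43, 42, 36, 37, 37, 38, 42, 40, 42, 40, 40, 39, 38, 41, 44, 45, 47, 47, 48, 47, 49]
208 [89, 40, 41, 42, 41, 41, 42, 37, 36, 40, 46, 47, 44, 42, 42, 43, 42, 45, 47, 45, 39, 40, 47, 46, 47, 47, 47, 48]
211 [64, 41, 42, 40, 41, 41, 35, 36, 44, 42, 38, 50, 67, 76, 84, 66, 68, 56, 40, 43, 44, 46, 41, 47, 45, 45, 48, 48]
214 [39, 40, 40, 40, 40, 40, 39, 41, 40, 43, 67, 66, 77, 84, 87, 85, 67, 66, 68, 69, 42, 42, 44, 42, 46, 46, 47, 48]
217 [39, 40, 41, 40, 41, 36, 41, 38, 52, 66, 67, 66, 78, 86, 88, 85, 67, 67, 68, 67, 70, 43, 45, 44, 46, 47, 46, 47]
220 [40, 41, 40, 40, 41, 38, 40, 40, 33, 66, 64, 65, 86, 86, 88, 84, 68, 68, 69, 69, 61, 41, 44, 45, 46, 46, 47, 47]
223 [40, 40, 41, 40, 40, 39, 41, 38, 36, 44, 66, 66, 82, 86, 87, 85, 66, 67, 67, 62, 40, 39, 46, 46, 44, 48, 48, 48]
port [282.35989362 221.91617026] mouth +-11 x,y [[282.3, 234.9], [282.4, 208.6], [268.5, 221.9], [296.3, 221.9]]
```

drive_tool(
  motion=[
    [[-0.2,0.4,7],[0,0,0]],
    [[-0.2,0.3,7],[0,0,0]],
    [[-0.2,0,7],[0,0,0]],
    [[0,0,0],[0,0,0]],
    [[0,0,0],[0,0,0]],
  ],
)

```text
time_s: 19.65
position: [0.4921, -0.1381, 0.1995]
tcp_rot: [[0.905, 0.425, 0.024], [0.425, -0.905, 0.011], [0.027, 0.0, -1.0]]
force: [-0.3, -0.0, -1.0]
opening: 0.272
grasp_force: 30.0
```

```bash
python3 chk.py
```

```text
[ 0.4921 -0.1381  0.1995] [ 0.0245  0.0112 -0.9996] [-0.3 -0.  -1. ]
[(200, 42), (201, 43), (202, 42), (203, 42), (204, 42), (205, 42), (206, 42), (207, 42), (208, 42), (209, 38), (210, 36), (211, 37), (212, 36), (213, 41), (214, 47), (215, 45), (216, 42)]
190 [85, 86, 47, 38, 36, 36, 35, 35, 47, 86, 70, 63, 80, 90, 89, 89, 89, 88, 89, 90, 89, 89, 90, 88, 88, 88, 89, 90]
193 [82, 86, 41, 41, 40, 42, 42, 41, 42, 36, 37, 37, 38, 53, 76, 87, 56, 80, 90, 89, 90, 91, 89, 89, 88, 88, 89, 88]
196 [87, 65, 40, 41, 40, 42, 41, 41, 42, 41, 41, 43, 43, 41, 39, 37, 37, 36, 38, 66, 87, 72, 65, 81, 90, 90, 89, 90]
199 [84, 39, 40, 41, 42, 41, 41, 42, 41, 41, 42, 42, 42, 42, 43, 43, 44, 44, 44, 44, 40, 41, 40, 40, 56, 78, 88, 58]
202 [81, 39, 40, 41, 41, 39, 42, 40, 41, 41, 42, 41, 41, 42, 41, 43, 43, 43, 42, 45, 44, 46, 47, 45, 47, 44, 42, 43]
205 [44, 39, 40, 39, 39, 41, 40, 40, 40, 39, 42, 41, 42, 41, 42, 42, 42, 43, 44, 44, 43, 45, 45, 46, 46, 46, 48, 47]
208 [40, 40, 40, 40, 41, 40, 40, 41, 41, 40, 41, 40, 42, 42, 42, 43, 42, 43, 42, 44, 44, 45, 44, 46, 46, 46, 48, 49]
211 [38, 40, 39, 39, 40, 40, 40, 41, 37, 35, 36, 35, 36, 37, 37, 37, 37, 39, 42, 41, 43, 45, 44, 47, 45, 46, 47, 47]
214 [38, 39, 40, 40, 40, 39, 37, 34, 35, 35, 41, 46, 47, 47, 47, 48, 47, 38, 39, 37, 39, 43, 44, 45, 46, 45, 46, 47]
217 [39, 38, 40, 40, 40, 36, 34, 41, 44, 43, 40, 38, 37, 38, 38, 37, 41, 44, 45, 45, 40, 40, 44, 44, 45, 47, 46, 47]
220 [40, 38, 39, 39, 36, 35, 41, 42, 38, 50, 66, 67, 86, 85, 87, 83, 67, 43, 41, 43, 44, 41, 40, 46, 45, 46, 45, 48]
223 [38, 40, 40, 39, 37, 40, 39, 37, 65, 66, 66, 65, 82, 85, 87, 84, 65, 68, 66, 41, 42, 45, 42, 45, 45, 46, 46, 47]
port [280.39212464 230.88717471] mouth +-11 x,y [[280.4, 244.7], [280.4, 216.7], [265.5, 230.9], [295.3, 230.9]]
```

drive_tool(
  motion=[
    [[0,-0.4,0],[0,0,0]],
    [[0,0,0],[0,0,0]],
    [[0,0,0],[0,0,0]],
    [[0,0,0],[0,0,0]],
    [[0,0,0],[0,0,0]],
  ],
)

```text
time_s: 20.2
position: [0.4921, -0.1378, 0.1999]
tcp_rot: [[0.905, 0.425, 0.025], [0.425, -0.905, 0.011], [0.027, 0.001, -1.0]]
force: [0.2, 0.6, -1.0]
opening: 0.276
grasp_force: 30.0
```

drive_tool(
  motion=[
    [[0,0,0],[0,0,0]],
    [[0,0,0],[0,0,0]],
    [[0,0,0],[0,0,0]],
    [[0,0,0],[0,0,0]],
    [[0,0,0],[0,0,0]],
  ],
)

```text
time_s: 20.7
position: [0.4921, -0.1378, 0.1999]
tcp_rot: [[0.905, 0.425, 0.025], [0.425, -0.905, 0.011], [0.027, 0.001, -1.0]]
force: [-0.8, -0.7, -0.3]
opening: 0.273
grasp_force: 30.0
```

```bash
python3 chk.py | sed -n '1p;12,15p'; python3 -c "
from rig import *
print(hand_in())"
```

```text
[ 0.4921 -0.1378  0.1999] [ 0.025   0.0109 -0.9996] [-0.8 -0.7 -0.3]
217 [37, 40, 40, 40, 39, 37, 33, 38, 43, 44, 42, 39, 36, 39, 38, 38, 41, 44, 46, 45, 39, 39, 46, 44, 45, 45, 45, 47]
220 [39, 39, 39, 38, 39, 34, 41, 42, 38, 50, 66, 67, 86, 86, 88, 84, 67, 50, 41, 40, 46, 42, 39, 46, 45, 45, 46, 47]
223 [39, 39, 41, 39, 35, 41, 40, 36, 67, 65, 65, 65, 81, 86, 87, 84, 66, 66, 66, 53, 42, 45, 42, 44, 45, 47, 48, 46]
port [280.75195882 230.92957157] mouth +-11 x,y [[280.7, 244.7], [280.8, 216.8], [265.8, 230.9], [295.7, 230.9]]
the job is handed in; nothing more can be done
None
```

I handed the job in at about 20.7 s (no verdict came back): the canister was last seen upright between the jars and released, and the gripper holds the probe still, its tip about 44 mm below the port's mouth and centred to about 1 mm by the wrist camera.

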